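# Load a vial into a draught-shielded balance

### The job

Weigh the tall capped vial from the tray: slide the balance's top door open, stand the vial upright in the middle of the weighing pan, setting it down gently without dropping it or pressing hard on the pan, then slide the top door fully shut over it. Leave the other things on the bench and in the tray where they are and knock nothing over.

Things in the scene. Friction and masses are not known exactly. Their poses are not given: they have to be found in the camera images.
- balance: White lab balance, fixed. Origin on the bench under the pan centre; x points from its console to its back, along the door's track. In its frame (mm): console x -190 to -105, under 60 high; chassis 60 high, 210 wide; clear chamber, outside x and y -85 to 85, fixed 4 mm panes; black channels on the roof's sides, |y| 75 to 85, top at 168; behind it a pillar x 85 to 170, 157 high.
- top_door (a joint): Sliding roof of the chamber: clear panel 170 x 146 x 5 mm, black edges, upper face 165 mm above the bench. 0 = shut, grows along the balance's +x to 0.125 m = fully open, hard stops at both ends. About 1.2 N friction; stays where left; may start up to 20 mm ajar. Open, the hole is 150 mm wide (y), from balance x -80 mm to x = value - 85 mm.
- door_grip (a point): Top centre of the door's black finger grip, a bar standing up near the door's front edge: 10 mm thick along the balance's x, 70 mm long along y, 19 mm high, its top 184 mm above the bench. Moves with the door: at balance x -74 mm when shut, y 0. Push its front face to open, its rear face to shut.
- pan_top (a point): Centre of the upper face of the round steel weighing pan, 90 mm diameter, about 70 mm above the bench, at the balance's x 0, y 0. The closed top door's underside is 90 mm above it.
- pan (a joint): How far the pan is pressed down against its overload spring (m): near 0 when empty, 2500 N/m, so about 0.15 mm under the vial alone; stop at 0.006.
- tray: Grey sample tray, fixed, 260 mm (x) by 200 mm (y), 14 mm high, walls and floor 4 mm thick. Origin under its centre on the bench. Vials and forceps lie on its floor.
- tall_vial: The vial to weigh: clear glass, 23 mm diameter, 76 mm tall with a crimped aluminium cap (top 10 mm, 21 mm diameter), the only tall one on the tray, 25 to 50 g. Origin at the centre of its underside, z up its axis. Straight glass wall from the foot up to 64 mm.
- short_vial_a: Bystander: the same kind of vial but 46 mm tall, on the tray. Origin at the centre of its underside.
- short_vial_b: Bystander: another 46 mm vial, as short_vial_a.
- forceps: Bystander: steel forceps, 125 mm long, 6 mm high, lying in the tray. Origin under its middle.
- check_weight: Bystander: steel check weight, 29 mm diameter, 48 mm tall, on the bench. Origin at the centre of its underside.
- beaker: Bystander: empty glass beaker, 68 mm diameter, 90 mm tall, on the bench. Origin at the centre of its underside.

How it is judged:
By the outcome, as a careful person would: the job done as asked, in the order asked, and still so for the second after the job is handed in, with the robot touching nothing.
It also fails if it takes over 69 s, if anything falls off the work surface, if the arm or the gripper's body presses on something with over 40 N, if the wrist force passes 120 N, or if a joint passes its speed limit or range.

### The arm

A 7-joint arm with a two-finger parallel gripper is mounted at the origin on the work surface. World frame = base frame: x ahead of the robot, y to its left, z up, the work surface at z = 0. Lengths are in m, angles in degrees, forces in N, time in s.
With the tool pointing down it reaches from about 0.425 to 0.95 m from the base axis. Payload 4.7 kg.
Tool frame: the origin (TCP) lies at the very end of the fingers, on their centre line; the grasp point (between the pads) lies 19 mm behind it; z points along the fingers, y is the line along which they close (so a half turn about z gives the same grasp; the last joint's range is limited). The gripper opens to 87 mm and grips with 3 to 60 N. Pads are 19 mm wide; open, the fingers measure 117 mm over their backs; the gripper's body (75 mm by 190 mm) begins 51 mm behind the grasp point.
Start: joints at [-75.51, 26.849, -2.785, 87.806, 1.381, 65.374, -4.715], TCP at [0.188, 0.648, 0.223] pointing down, gripper open.
Joint ranges: [-148.3, 148.3], [-19.14, 114.17], [-79.39, 73.82], [5.75, 140.21], [-59.74, 239.74], [12.07, 113.84], [-152.46, 152.46]. Speed limits (degrees/s): [147.25, 147.25, 180, 180, 180, 180, 180].

### API

Orientations are given as [roll, pitch, yaw] about the fixed x, y, z axes, in that order (R = Rz(yaw) Ry(pitch) Rx(roll)).
In Python, from cell import manip gives the robot as it stands. The module is installed in compiled form; this text tells all that it offers.
- The arm moves only by the shell command python3 -m pendant 'ROWS' [FORCE]. ROWS is JSON, a list of rows, each a list of 3 entries, a list of its own where there are three numbers: the shift along the tool's x, y, z in cm, then the turn about the tool's z in rad, then the closure, from 0 (fully open) to 1 (shut). A call has 1 to 8 rows; each row is the pose to reach, as a shift and turn from the pose commanded when the call began, along the tool's axes at that moment; what a row does not reach only later rows make up. A row lasts 1/10 s, in which the tool goes at most 50 mm and 8.59 degrees, less where a joint would pass 70% of its speed; a pose out of reach is approached as far as the arm can. A call with a gripper value outside its range is refused whole. The fingers move at their own pace and stop on an object; FORCE is the grip in N (left out, the last holds). Time passes only in rows, so rows that repeat a pose let the fingers close. It gives the time, the measured TCP pose, the force, the opening and the grip force at its end, in the units of the state.
- manip.observe(): the state, without advancing time (a new reading comes with each control period).
- manip.snapshot(name): name is "scene" or "top"; returns a dict with "img" (480x640x3 uint8, blue, green, red), "z_map" (480x640 float32, m along the optical axis (not along the pixel's ray), 0 where there is no reading), "fx", "fy", "cx", "cy" (pixels), "dist" ([k1, k2, p1, p2, k3] as OpenCV has them; the pictures are not rectified), "R" (3x3) and "t" (3): a world point X has camera coordinates R X + t. Camera axes: x right, y down, z forward; pixel columns grow to the right and rows downward; lengths in m; the calibration is good to about 2 mm. A picture is of the moment at which its call begins.
- manip.sign_off(): hands the job in; it is judged then, once.
The state is a dict: "time_s": time; "joints": joint angles; "joint_vel": joint speeds; "joint_efforts": joint torques, N m; "tcp_pos": TCP position; "eef_rot": TCP orientation; "force": force on the tool from outside, world axes, zero at the start; "wrist_torque": the same for the moment, N m; "finger_gap": opening from 0.0 (shut) to 1.0 (fully open); "finger_force": force on a finger pad.
Only numpy, scipy, OpenCV 4.12 (cv2) and the standard library are available. Lean on these libraries where they do the work, as an engineer would, in place of code of your own. Each camera call takes 0.05 s, during which the arm holds its last target. There are 200 camera calls.

## Working session

There is one attempt and no reset: what is moved stays moved. The work goes in short steps, Python scripts to look and compute and a shell command to move; the robot and the scene stay as the last step left them, time stands still between calls to the robot, and variables do not carry over. Pictures are saved under pics/ and viewed, at most 10 in all, crops included, and the job is handed in when it is done.

```bash
mkdir -p pics; cat > h.py <<'E'
import numpy as np, cv2
from cell import manip
def cam(n):
    s=manip.snapshot(n)
    s['K']=np.array([[s['fx'],0,s['cx']],[0,s['fy'],s['cy']],[0,0,1]],float)
    s['D']=np.array(s['dist'],float); s['R']=np.array(s['R']); s['t']=np.array(s['t']); return s
def plane(s,px,z):
    u=cv2.undistortPoints(np.array(px,float).reshape(-1,1,2),s['K'],s['D']).reshape(-1,2)
    d=np.c_[u,np.ones(len(u))]@s['R']; c=-s['R'].T@s['t']
    return c+d*((z-c[2])/d[:,2])[:,None]
def proj(s,X):
    return cv2.projectPoints(np.array(X,float).reshape(-1,1,3),cv2.Rodrigues(s['R'])[0],s['t'],s['K'],s['D'])[0].reshape(-1,2)
def world(s):
    v,u=np.mgrid[:480,:640]
    p=cv2.undistortPoints(np.c_[u.ravel(),v.ravel()].astype(float).reshape(-1,1,2),s['K'],s['D']).reshape(-1,2)
    z=s['z_map'].ravel()[:,None]
    return ((np.c_[p,np.ones(len(p))]*z-s['t'])@s['R']).reshape(480,640,3)
E
python3 - <<'E'
from h import *
for n in('top','scene'):
    s=cam(n); cv2.imwrite(f'pics/{n}0.png',s['img']); print(n,-s['R'].T@s['t'],s['R'][2])
print(manip.observe())
E
```

```text
top [0.50477099 0.01780411 1.22685318] [ 7.79987726e-02 -8.73196215e-05 -9.96953451e-01]
scene [0.88650532 0.17716328 1.23632488] [-0.26438699 -0.1654128  -0.95012532]
{'time_s': 0.1, 'joints': array([-75.51054854,  26.89307916,  -2.78466571,  87.8686184 ,
         1.38268413,  65.37597868,  -4.71475078]), 'joint_vel': array([-0.01178367, -0.11614   , -0.06330297, -0.15989166,  0.04264432,
        0.10779965, -0.06835304]), 'joint_efforts': array([ 1.61826774e-04, -5.09171891e+01, -8.14135373e-02, -2.36830205e+01,
       -6.14526076e-02,  3.44390643e-02,  5.84584336e-05]), 'tcp_pos': array([0.18753795, 0.64784202, 0.22158692]), 'eef_rot': array([-1.79896077e+02,  5.25031679e-03,  1.63858202e+02]), 'force': array([-1.14918544,  0.27199172,  0.58023443]), 'wrist_torque': array([-0.01374748, -0.00602896, -0.03215689]), 'finger_force': 0.0, 'finger_gap': 0.9997690231116749}
```

View pics/top0.png

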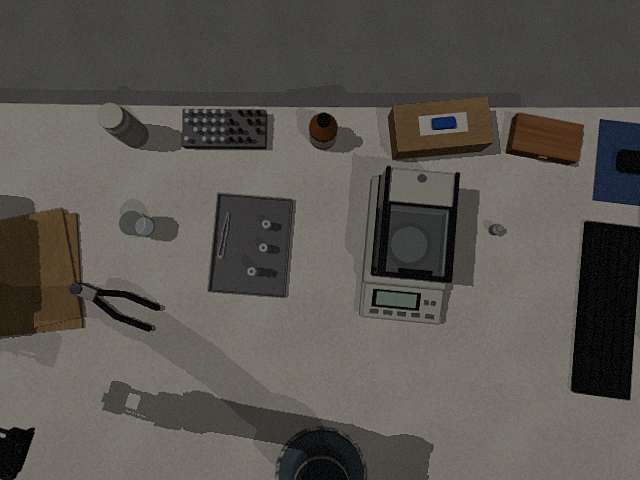

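View pics/scene0.png

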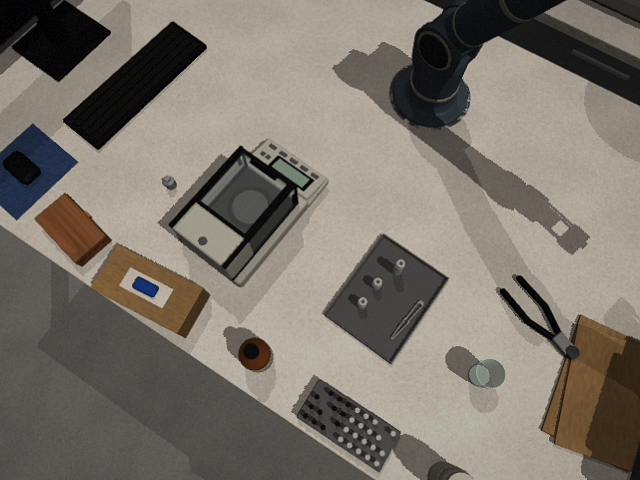

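The top view shows the tray with vials at about (266,224), (263,247) and (251,271). The balance has its pillar at (420,185), black channels at columns ~380 and ~455, and the grip at about (415,275). The console is toward the robot. Next I'll measure the caps by depth and the channels by colour.

```bash
python3 - <<'E'
from h import *
for n,box in(('top',(195,185,310,305)),('scene',(310,225,460,370))):
    s=cam(n); W=world(s); x0,y0,x1,y1=box
    m=np.zeros((480,640),np.uint8); H=W[...,2]; m[y0:y1,x0:x1]=((H>0.03)&(H<.12)&(s['z_map']>0))[y0:y1,x0:x1]
    k,l,st,c=cv2.connectedComponentsWithStats(m)
    for i in range(1,k):
        if st[i,4]<6: continue
        h=H[l==i]; q=np.percentile(h,85); print(n,c[i].round(1),st[i,4],'zmax',h.max().round(4), 'q',q.round(4),'xy',np.median(W[l==i][h>q-.008],0).round(4))
    if n=='top':
        big=cv2.resize(s['img'][155:335,350:480],None,fx=4.4,fy=3.3*4/3,interpolation=cv2.INTER_CUBIC)[:600]
        a=cv2.resize(s['img'][160:330,345:515],(590,590),interpolation=cv2.INTER_CUBIC)
        cv2.imwrite('pics/bal.png',cv2.convertScaleAbs(a,alpha=1.6))
        # black on channel height
        g=s['img'].max(2); b=((g<45)).astype(np.uint8); b[:, :355]=0;b[:,475:]=0;b[:160]=0;b[290:]=0
        k,l,st,c=cv2.connectedComponentsWithStats(b)
        for i in range(1,k):
            if st[i,4]>30: print('blk',st[i],c[i].round(1))
        # pillar top depth
        m=(abs(H-.157)<.006)&(s['img'].min(2)>100); m[:, :355]=0;m[:,475:]=0;m[:160]=0;m[290:]=0
        P=W[m]; print('pillar',m.sum(),P.mean(0)); r=cv2.minAreaRect((P[:,:2]*1000).astype(np.float32)); print(r,cv2.boxPoints(r))
        v,u=np.nonzero(m);r=cv2.minAreaRect(np.c_[u,v].astype(np.float32)); bp=cv2.boxPoints(r); print(bp,plane(s,bp,.157))
        m=abs(H-.168)<.008; m[:, :355]=0;m[:,475:]=0;m[:160]=0;m[290:]=0; P=W[m]; r=cv2.minAreaRect((P[:,:2]*1000).astype(np.float32)); print('168',m.sum(),r,cv2.boxPoints(r))
E
```

```text
top [266.1 224.5] 64 zmax 0.0577 q 0.0525 xy [0.627  0.144  0.0507]
top [263.3 248. ] 65 zmax 0.0553 q 0.0523 xy [0.5657 0.1505 0.0506]
top [252.8 271.2] 81 zmax 0.086 q 0.0828 xy [0.5072 0.1743 0.0805]
blk [ 371  166   89  117 2784] [410.1 237.7]
pillar 551 [ 0.70081757 -0.21792285  0.15770047]
((704.3850708007812, -228.5853271484375), (143.1396026611328, 72.63446044921875), 84.43830108642578) [[ 661.3024  -296.29843]
 [ 733.5949  -303.33798]
 [ 747.4677  -160.87222]
 [ 675.17523 -153.83267]]
[[389.36166 199.43863]
 [392.3041  168.83694]
 [453.90762 174.76035]
 [450.96518 205.36203]] [[ 0.67499536 -0.1540141   0.157     ]
 [ 0.74717833 -0.16126148  0.157     ]
 [ 0.73373092 -0.30438318  0.157     ]
 [ 0.66181851 -0.29649607  0.157     ]]
168 5990 ((618.7320556640625, -219.03173828125), (170.8992462158203, 258.0116882324219), 84.89649200439453) [[ 482.63644 -292.66687]
 [ 739.62524 -315.61835]
 [ 754.82764 -145.3966 ]
 [ 497.83887 -122.44513]]
scene [399.3 265.5] 119 zmax 0.0853 q 0.0807 xy [0.5068 0.1755 0.0798]
scene [377.3 282.2] 79 zmax 0.0548 q 0.0514 xy [0.5671 0.1507 0.0486]
scene [362.3 301.7] 80 zmax 0.0561 q 0.0508 xy [0.6275 0.1443 0.0493]
```

View pics/bal.png

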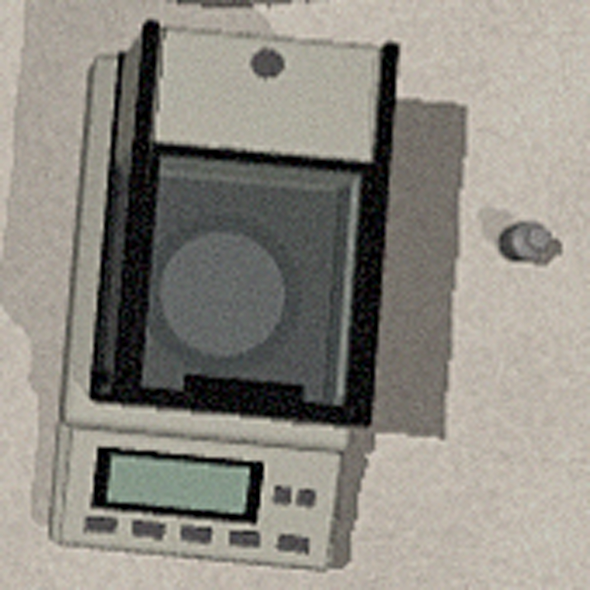

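The crop shows the pan at crop (222,293), which is image (409,244). The grip bar spans crop columns 187–303 at rows 375–400. The vials' heights identify the tall one at (0.507, 0.175). Now I'll cross-check the balance origin against the pan and grip.

```bash
python3 - <<'E'
from h import *
for n in('top','scene'):
    s=cam(n); W=world(s); H=W[...,2]
    m=(abs(H-.168)<.008)&(abs(W[...,0]-.62)<.16)&(abs(W[...,1]+.22)<.12)
    P=W[m]; (c,wh,a)=cv2.minAreaRect((P[:,:2]*1000).astype(np.float32)); bp=cv2.boxPoints((c,wh,a)); print(n,c,wh,a)
    o=np.array([.5764,-.2153]); th=np.radians(-5.1); A=np.array([[np.cos(th),-np.sin(th)],[np.sin(th),np.cos(th)]])
    # grip by depth
    g=(H>.178)&(H<.195)&(abs(W[...,0]-.51)<.08)&(abs(W[...,1]+.21)<.08); Q=W[g]; print('grip depth',g.sum(),Q.mean(0) if len(Q) else '', np.ptp((Q[:,:2]-o)@A,axis=0) if len(Q) else '', ((Q[:,:2]-o)@A).mean(0) if len(Q) else '')
    # pan by colour: bright-ish blob around predicted pan
    pc=proj(s,[[*o,.07]])[0]; print('pan pred',pc)
    gray=cv2.GaussianBlur(cv2.cvtColor(s['img'],cv2.COLOR_BGR2GRAY),(3,3),0)
    x,y=pc.round().astype(int); v0=gray[y-4:y+5,x-4:x+5].mean()
    pm=(abs(gray.astype(float)-v0)<6).astype(np.uint8); pm=cv2.morphologyEx(pm,cv2.MORPH_OPEN,np.ones((5,5)))
    k,l,st,cc=cv2.connectedComponentsWithStats(pm); i=l[y,x]; print('pan',st[i],cc[i],plane(s,[cc[i]],.07), v0)
    pz=W[y-6:y+7,x-6:x+7].reshape(-1,3); print('z over pan',np.median(pz[:,2]))
    print(proj(s,[[*(o+A@np.array(q)/1000),z] for *q,z in ((-74,-35,.184),(-74,35,.184),(-85,85,.168),(-85,-85,.168),(170,85,.168),(170,-85,.168))]).round(1).tolist())
E
```

```text
top (618.8323974609375, -218.89218139648438) (170.14141845703125, 258.354248046875) 84.86079406738281
grip depth 134 [ 0.50556888 -0.20860068  0.18420415] [0.00991331 0.0671638 ] [-0.07114623  0.00037631]
pan pred [408.63240726 244.17341479]
pan [391 227  36  35 984] [408.61280488 244.13821138] [[ 0.57648772 -0.21525208  0.07      ]] 62.91358024691358
z over pan 0.16534603557096791
[[432.0, 275.5], [400.7, 272.4], [377.0, 275.2], [451.9, 282.4], [386.4, 165.1], [460.0, 171.9]]
scene (617.9786376953125, -219.565185546875) (172.2245330810547, 255.9709930419922) 85.04024505615234
grip depth 123 [ 0.50652684 -0.20939736  0.18285203] [0.01131207 0.07067343] [-0.07012125 -0.00033205]
pan pred [249.88717006 205.98923804]
pan [233 191  34  32 806] [248.71712159 205.72828784] [[ 0.57738474 -0.2181693   0.07      ]] 83.46913580246914
z over pan 0.16479608157776743
[[252.6, 155.7], [275.9, 172.3], [296.2, 183.8], [240.2, 144.2], [224.5, 268.2], [167.5, 224.0]]
```

```bash
cat >> h.py <<'E'
from scipy.spatial.transform import Rotation as Ro
O=np.array([.5767,-.2158]); YAW=-5.1; th=np.radians(YAW); A=np.array([[np.cos(th),-np.sin(th)],[np.sin(th),np.cos(th)]])
def b2w(x,y): return O+A@np.array([x,y])
def delta(p,yaw=174.9):
    o=manip.observe(); r=Ro.from_euler('xyz',o['eef_rot'],degrees=True)
    d=r.inv().apply(np.array(p)-o['tcp_pos'])*100
    t=(r.inv()*Ro.from_euler('xyz',[180,0,yaw],degrees=True)).as_rotvec()
    print('shift',d.round(2),'turn',t.round(3)); return d
E
python3 - <<'E'
from h import *
delta([.5,.12,.25]); print(b2w(-.115,0)); delta([*b2w(-.115,0),.25])
E
```

```text
shift [-44.69 -42.05  -2.75] turn [-0.001 -0.    -0.193]
[ 0.46215528 -0.20557716]
shift [-50.11 -74.38  -2.73] turn [-0.001 -0.    -0.193]
```

```bash
python3 -m pendant '[[[-44.7,-42,-2.7],-0.193,1],[[-44.7,-42,-2.7],-0.193,1],[[-44.7,-42,-2.7],-0.193,1],[[-44.7,-42,-2.7],-0.193,1],[[-44.7,-42,-2.7],-0.193,1],[[-44.7,-42,-2.7],-0.193,1],[[-44.7,-42,-2.7],-0.193,1],[[-44.7,-42,-2.7],-0.193,1]]'
python3 -c "
from h import *
delta([*b2w(-.115,0),.25])"
```

```text
time_s: 1.1
tcp_pos: [0.392, 0.3027, 0.2405]
eef_rot: [180.0, 0.0, 174.9]
force: [1.1, -0.1, 1.0]
finger_gap: 0.358
finger_force: 0.0
shift [-11.48 -50.01  -0.98] turn [0.001 0.    0.   ]
```

```bash
python3 -m pendant '[[[-12,-18,-1],0,1],[[-12,-18,-1],0,1],[[-12,-18,-1],0,1],[[-12,-18,-1],0,1],[[-11.5,-50,-1],0,1],[[-11.5,-50,-1],0,1],[[-11.5,-50,-1],0,1],[[-11.5,-50,-1],0,1]]'
python3 -m pendant '[[[0,-17,0],0,1],[[0,-17,0],0,1],[[0,-17,0],0,1],[[0,-17,0],0,1],[[0,-17,0],0,1]]'
python3 -c "
from h import *
delta([*b2w(-.115,0),.173])"
```

```text
time_s: 1.9
tcp_pos: [0.4713, -0.0722, 0.2501]
eef_rot: [180.0, 0.0, 174.9]
force: [0.5, 0.3, 1.3]
finger_gap: 0.004
finger_force: 0.0
time_s: 2.4
tcp_pos: [0.4555, -0.2434, 0.2501]
eef_rot: [-179.9, 0.0, 174.5]
force: [0.1, 1.1, -0.3]
finger_gap: -0.0
finger_force: 0.0
shift [-0.3   3.85  7.7 ] turn [-0.002  0.    -0.007]
```

```bash
python3 -m pendant '[[[-0.3,3.8,0],0,1],[[-0.3,3.8,7.7],0,1],[[-0.3,3.8,7.7],0,1],[[-0.3,3.8,7.7],0,1],[[-0.3,3.8,7.7],0,1]]'
python3 -c "
from h import *
delta([*b2w(-.115,0),.173]); delta([*b2w(.0375,0),.173])"
```

```text
time_s: 2.9
tcp_pos: [0.4635, -0.2012, 0.1733]
eef_rot: [180.0, 0.0, 175.0]
force: [0.2, -0.7, 0.5]
finger_gap: -0.0
finger_force: 0.0
shift [ 0.1  -0.44  0.03] turn [0.    0.    0.002]
shift [-15.15  -0.47   0.03] turn [0.    0.    0.002]
```

```bash
python3 -m pendant '[[[-1,-0.4,0],0,1],[[-2,-0.4,0],0,1],[[-4,-0.4,0],0,1],[[-6,-0.4,0],0,1],[[-8,-0.4,0],0,1],[[-10,-0.4,0],0,1],[[-12,-0.4,0],0,1],[[-13,-0.4,0],0,1]]'
python3 -m pendant '[[[-0.5,0,0],0,1],[[-1,0,0],0,1],[[-1.4,0,0],0,1],[[-1.7,0,0],0,1],[[-1.9,0,0],0,1],[[-2,0,0],0,1],[[-2,0,0],0,1],[[-2,0,0],0,1]]'
python3 - <<'E'
from h import *
print(A.T@(manip.observe()['tcp_pos'][:2]-O))
s=cam('scene'); cv2.imwrite('pics/open.png',cv2.convertScaleAbs(cv2.resize(s['img'][120:300,140:380],(800,600)),alpha=1.5))
E
```

```text
time_s: 3.7
tcp_pos: [0.5945, -0.2178, 0.1736]
eef_rot: [-180.0, 0.1, 175.0]
force: [-1.9, -0.1, 0.7]
finger_gap: 0.003
finger_force: 0.8
time_s: 4.5
tcp_pos: [0.6122, -0.2193, 0.1728]
eef_rot: [180.0, 0.0, 174.9]
force: [-0.1, -0.8, 1.9]
finger_gap: 0.003
finger_force: 0.1
[ 0.03563459 -0.00031953]
```

View pics/open.png

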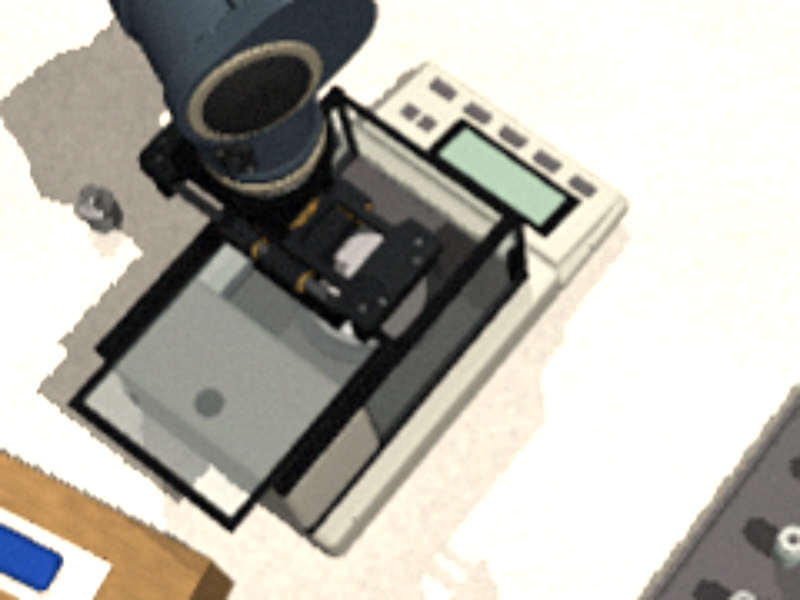

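The picture shows the door nearly open, with its rear edge at crop (150,465) beyond the pillar. No stop force has registered yet, so I'll push a little further.

```bash
python3 -m pendant '[[[-0.1,0,0],0,1],[[-0.2,0,0],0,1],[[-0.3,0,0],0,1],[[-0.4,0,0],0,1],[[-0.4,0,0],0,1]]'
python3 -c "
from h import *
print(A.T@(manip.observe()['tcp_pos'][:2]-O))"
```

```text
time_s: 5.05
tcp_pos: [0.6128, -0.2193, 0.1727]
eef_rot: [179.9, -0.4, 174.9]
force: [-10.0, 2.0, 7.4]
finger_gap: 0.007
finger_force: 4.9
[ 0.03623354 -0.00027402]
```

The door is at the hard stop. I'll back off, lift, and go to the vial.

```bash
python3 -m pendant '[[[1,0,0],0,1],[[1.5,0,-4],0,1],[[1.5,0,-8],0,1],[[1.5,0,-8],0,0.3]]'
python3 -c "
from h import *
delta([.507,.1748,.15])"
```

```text
time_s: 5.45
tcp_pos: [0.6044, -0.2201, 0.2592]
eef_rot: [-179.9, 0.7, 174.9]
force: [0.5, -0.3, -0.8]
finger_gap: 0.041
finger_force: 0.0
shift [13.35 38.49 10.66] turn [-0.002  0.013 -0.   ]
```

```bash
python3 -m pendant '[[[13.3,38.5,0],0,0.3],[[13.3,38.5,0],0,0.3],[[13.3,38.5,0],0,0.3],[[13.3,38.5,0],0,0.3],[[13.3,38.5,0],0,0.3],[[13.3,38.5,0],0,0.3],[[13.3,38.5,0],0,0.3],[[13.3,38.5,0],0,0.3]]'
python3 -m pendant '[[[0,3,2],0,0.3],[[0,3,5],0,0.3],[[0,3,8],0,0.3],[[0,3,8],0,0.3],[[0,3,8],0,0.3]]'
python3 - <<'E'
from h import *
delta([.507,.1748,.042])
s=cam('scene'); cv2.imwrite('pics/pre.png',cv2.convertScaleAbs(cv2.resize(s['img'][210:360,300:500],(800,600)),alpha=1.5))
E
```

```text
time_s: 6.25
tcp_pos: [0.5039, 0.172, 0.2527]
eef_rot: [179.9, 0.1, 174.9]
force: [1.0, -0.1, -0.2]
finger_gap: 0.68
finger_force: 0.0
time_s: 6.75
tcp_pos: [0.5074, 0.1997, 0.1729]
eef_rot: [180.0, 0.0, 174.9]
force: [0.6, 0.3, -0.2]
finger_gap: 0.703
finger_force: 0.0
shift [-0.18 -2.48 13.09] turn [ 0.  0. -0.]
```

View pics/pre.png

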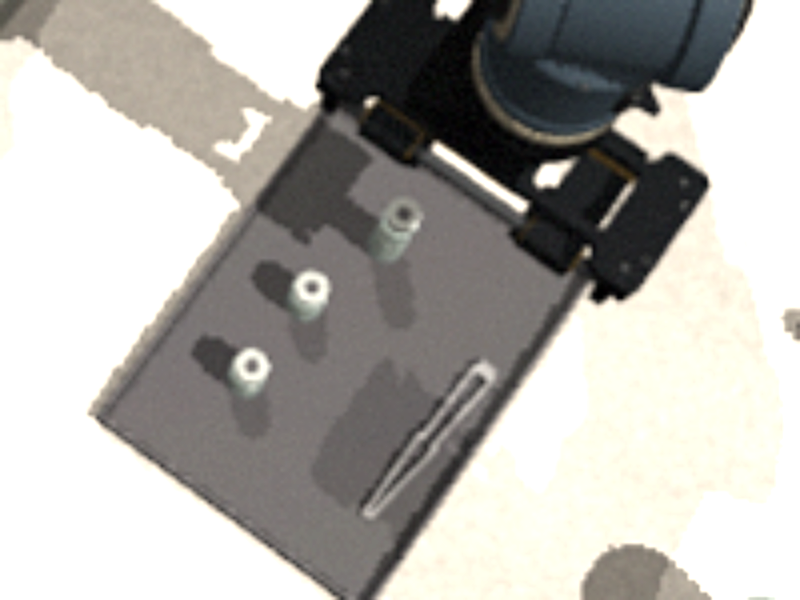

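The tall vial's cap is at crop (403,214), and the fingers are still above the tray, offset about 25 mm. I'll centre and descend.

```bash
python3 -m pendant '[[[-0.1,-2.5,0],0,0.3],[[-0.1,-2.5,0],0,0.3],[[-0.1,-2.5,0],0,0.3],[[-0.1,-2.5,0],0,0.3],[[-0.1,-2.5,4],0,0.3],[[-0.1,-2.5,7],0,0.3],[[-0.1,-2.5,7],0,0.3]]'
python3 - <<'E'
from h import *
delta([.507,.1748,.042])
for n in('scene','top'):
    s=cam(n); print(plane(s,[[400.8,263.5]],.08) if n=='scene' else '')
    p=proj(s,[[.507,.1748,.08]])[0]; print(n,p); x,y=p.astype(int)
    cv2.imwrite(f'pics/c_{n}.png',cv2.convertScaleAbs(cv2.resize(s['img'][y-30:y+30,x-40:x+40],(640,480),interpolation=cv2.INTER_CUBIC),alpha=1.6))
E
```

```text
time_s: 7.5
tcp_pos: [0.5032, 0.1748, 0.0997]
eef_rot: [-179.8, -0.4, 175.0]
force: [-1.4, 1.0, -0.5]
finger_gap: 0.702
finger_force: 0.0
shift [-0.42  0.06  5.77] turn [-0.003 -0.007  0.001]
[[0.50814774 0.17608334 0.08      ]]
scene [400.56673223 262.83033943]

top [251.36270509 271.09426085]
```

View pics/c_scene.png

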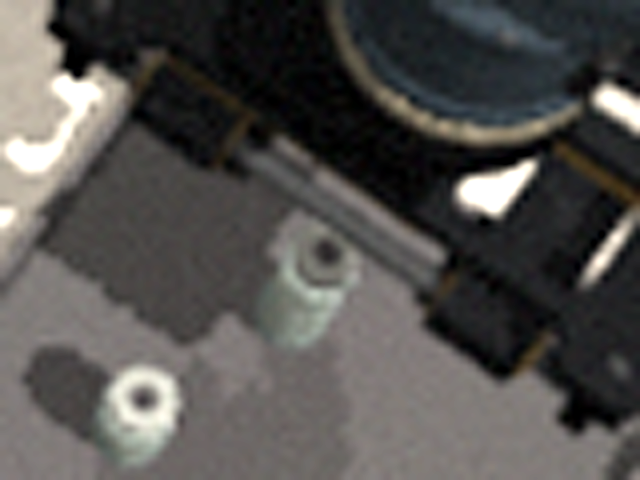

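The cap at crop (325,250) lies between the two fingers, at crop (190,120) and (490,330). I'll descend and close.

```bash
python3 -m pendant '[[[-0.3,0.05,0],0,0.3],[[-0.3,0.05,0],0,0.3],[[-0.3,0.05,2],0,0.3],[[-0.3,0.05,4],0,0.3],[[-0.3,0.05,5.2],0,0.3],[[-0.3,0.05,5.2],0,0.3],[[-0.3,0.05,5.2],0,0.3]]'
python3 -c "
from h import *
delta([.5073,.1748,.042])"
```

```text
time_s: 8.3
tcp_pos: [0.5096, 0.1752, 0.0515]
eef_rot: [180.0, 0.1, 174.9]
force: [0.1, 0.7, 0.7]
finger_gap: 0.698
finger_force: 0.0
shift [ 0.23 -0.06  0.95] turn [0.001 0.001 0.   ]
```

```bash
python3 -m pendant '[[[0.2,0,0.5],0,0.3],[[0.2,0,0.9],0,0.3],[[0.2,0,0.9],0,0.5],[[0.2,0,0.9],0,0.6],[[0.2,0,0.9],0,0.7],[[0.2,0,0.9],0,0.8],[[0.2,0,0.9],0,0.8],[[0.2,0,0.9],0,0.8]]' 10
python3 -m pendant '[[[0,0,0],0,0.8],[[0,0,0],0,0.8]]'
```

```text
time_s: 9.1
tcp_pos: [0.5071, 0.1752, 0.0419]
eef_rot: [180.0, 0.0, 174.9]
force: [-0.7, 0.1, 0.0]
finger_gap: 0.264
finger_force: 10.0
time_s: 9.3
tcp_pos: [0.507, 0.1752, 0.0419]
eef_rot: [180.0, 0.0, 174.9]
force: [-0.3, -0.0, 0.7]
finger_gap: 0.256
finger_force: 10.0
```

Gripped: the 22.6 mm opening matches the vial. Next I'll lift and check.

```bash
python3 -m pendant '[[[0,0,-1],0,0.8],[[0,0,-4],0,0.8],[[0,0,-8],0,0.8],[[0,0,-12],0,0.8],[[0,0,-16],0,0.8],[[0,0,-20],0,0.8],[[0,0,-22],0,0.8],[[0,0,-22],0,0.8]]'
python3 -m pendant '[[[0,0,0],0,0.8],[[0,0,0],0,0.8]]'
python3 -c "
from h import *
delta([*b2w(-.001,0),.25])"
```

```text
time_s: 10.1
tcp_pos: [0.5088, 0.1756, 0.2659]
eef_rot: [179.8, 0.4, 174.9]
force: [0.2, 0.0, -1.0]
finger_gap: 0.263
finger_force: 10.0
time_s: 10.3
tcp_pos: [0.506, 0.1748, 0.2604]
eef_rot: [-179.9, -0.1, 174.9]
force: [-0.9, -0.5, -0.3]
finger_gap: 0.263
finger_force: 10.0
shift [-10.41 -38.28   1.07] turn [-0.001 -0.003  0.   ]
```

```bash
python3 -m pendant '[[[-1,-3.5,0],0,0.8],[[-2,-7.5,0],0,0.8],[[-3,-11.5,0],0,0.8],[[-4,-15.5,0],0,0.8],[[-5,-19.5,0],0,0.8],[[-6,-23.5,0],0,0.8],[[-7,-27.5,0],0,0.8],[[-8,-30.5,0],0,0.8]]'
python3 -m pendant '[[[-1,-3.4,0],0,0.8],[[-1.8,-6,0],0,0.8],[[-2.3,-7.4,0],0,0.8],[[-2.4,-7.8,0],0,0.8],[[-2.4,-7.8,0],0,0.8],[[-2.4,-7.8,0],0,0.8],[[-2.4,-7.8,0],0,0.8],[[-2.4,-7.8,0],0,0.8]]'
python3 - <<'E'
from h import *
delta([*b2w(-.001,0),.25]); 
s=cam('top'); cv2.imwrite('pics/hold.png',cv2.convertScaleAbs(cv2.resize(s['img'][150:330,350:510],(640,720)[:1]+(600,)),alpha=1.5))
s=cam('scene'); cv2.imwrite('pics/hold2.png',cv2.convertScaleAbs(cv2.resize(s['img'][90:270,140:380],(800,600)),alpha=1.7))
E
```

```text
time_s: 11.1
tcp_pos: [0.5584, -0.1387, 0.2602]
eef_rot: [-179.9, -0.2, 174.8]
force: [-0.2, -0.0, 0.1]
finger_gap: 0.261
finger_force: 10.0
time_s: 11.9
tcp_pos: [0.5768, -0.2142, 0.2619]
eef_rot: [180.0, 0.0, 175.0]
force: [-0.6, 0.2, -0.1]
finger_gap: 0.259
finger_force: 10.0
shift [ 0.1  -0.16  1.19] turn [0.001 0.    0.002]
```

View pics/hold2.png

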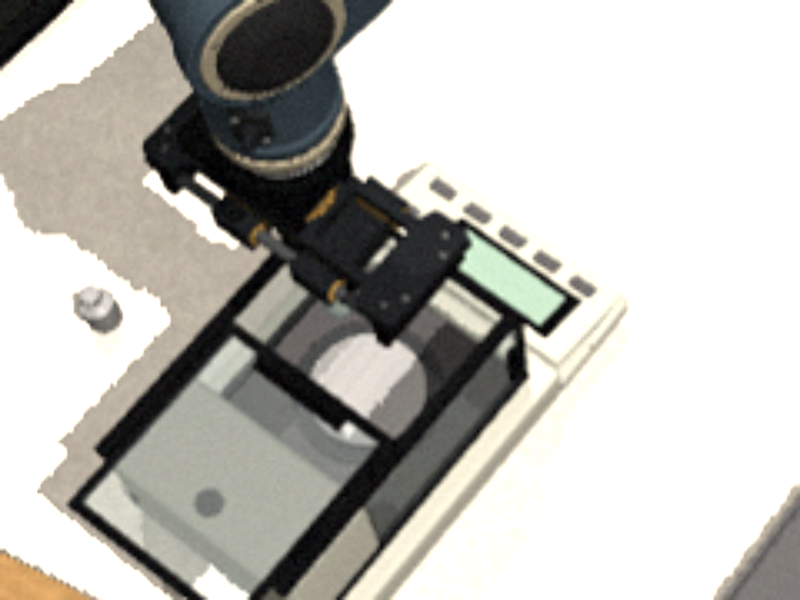

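The door stays open with its grip at crop (300,395), and the gripper holds the vial over the hole with the pan visible below. I'll descend, slowing near the pan.

```bash
python3 -m pendant '[[[0.1,-0.15,1],0,0.8],[[0.1,-0.15,3],0,0.8],[[0.1,-0.15,5.5],0,0.8],[[0.1,-0.15,8],0,0.8],[[0.1,-0.15,10],0,0.8],[[0.1,-0.15,12],0,0.8],[[0.1,-0.15,13],0,0.8],[[0.1,-0.15,13.5],0,0.8]]'
python3 -m pendant '[[[0,0,0],0,0.8],[[0,0,0],0,0.8],[[0,0,0],0,0.8]]'
python3 -c "
from h import *
delta([*b2w(-.001,0),.108])"
```

```text
time_s: 12.8
tcp_pos: [0.5748, -0.2167, 0.1254]
eef_rot: [180.0, -0.1, 174.9]
force: [0.0, -0.4, -0.2]
finger_gap: 0.266
finger_force: 10.0
time_s: 13.1
tcp_pos: [0.5761, -0.2172, 0.1278]
eef_rot: [-180.0, 0.1, 174.9]
force: [-0.0, -0.6, 0.1]
finger_gap: 0.26
finger_force: 10.0
shift [0.06 0.15 1.98] turn [-0.     0.002  0.   ]
```

```bash
python3 -m pendant '[[[0,0.15,0.3],0,0.8],[[0,0.15,0.6],0,0.8],[[0,0.15,0.9],0,0.8],[[0,0.15,1.2],0,0.8],[[0,0.15,1.4],0,0.8],[[0,0.15,1.5],0,0.8],[[0,0.15,1.5],0,0.8],[[0,0.15,1.5],0,0.8]]'
python3 -m pendant '[[[0,0,0],0,0.8],[[0,0,0],0,0.8]]'
```

```text
time_s: 13.9
tcp_pos: [0.5757, -0.2155, 0.1118]
eef_rot: [-180.0, 0.0, 174.9]
force: [-0.1, 0.0, -0.2]
finger_gap: 0.259
finger_force: 10.0
time_s: 14.1
tcp_pos: [0.5757, -0.2155, 0.1119]
eef_rot: [180.0, 0.0, 174.9]
force: [-0.6, -0.3, -0.6]
finger_gap: 0.259
finger_force: 10.0
```

```bash
python3 -m pendant '[[[0,0,0.1],0,0.8],[[0,0,0.2],0,0.8],[[0,0,0.25],0,0.8],[[0,0,0.3],0,0.8],[[0,0,0.3],0,0.8],[[0,0,0.3],0,0.8]]'
python3 -m pendant '[[[0,0,0.05],0,0.8],[[0,0,0.05],0,0.8],[[0,0,0.05],0,0.8]]'
python3 -m pendant '[[[0,0,0.05],0,0.8],[[0,0,0.05],0,0.8],[[0,0,0.05],0,0.8]]'
```

```text
time_s: 14.7
tcp_pos: [0.5757, -0.2155, 0.1088]
eef_rot: [180.0, -0.0, 174.9]
force: [-0.0, 0.7, 0.7]
finger_gap: 0.262
finger_force: 10.0
time_s: 15.0
tcp_pos: [0.5756, -0.2154, 0.1083]
eef_rot: [180.0, -0.0, 174.9]
force: [-0.7, -1.0, -0.6]
finger_gap: 0.26
finger_force: 10.0
time_s: 15.3
tcp_pos: [0.5756, -0.2154, 0.1078]
eef_rot: [180.0, -0.0, 174.9]
force: [-0.3, -0.9, -1.0]
finger_gap: 0.261
finger_force: 10.0
```

```bash
python3 -m pendant '[[[0,0,0.05],0,0.8],[[0,0,0.05],0,0.8]]'|sed -n '2p;4p'
python3 -m pendant '[[[0,0,0],0,0.8]]'|sed -n '2p;4p'
python3 -m pendant '[[[0,0,0.05],0,0.8],[[0,0,0.05],0,0.8]]'|sed -n '2p;4p'
python3 -m pendant '[[[0,0,0],0,0.8]]'|sed -n '2p;4p'
```

```text
tcp_pos: [0.5757, -0.2155, 0.1073]
force: [0.2, -1.0, 1.2]
tcp_pos: [0.5757, -0.2155, 0.1074]
force: [0.2, 0.5, -0.3]
tcp_pos: [0.5758, -0.2154, 0.1069]
force: [0.2, -0.4, 1.1]
tcp_pos: [0.5758, -0.2155, 0.1069]
force: [-0.3, 0.2, 1.5]
```

```bash
python3 -m pendant '[[[0,0,0.04],0,0.8],[[0,0,0.04],0,0.8]]'|sed -n '2p;4p'
python3 -m pendant '[[[0,0,0],0,0.8]]'|sed -n '2p;4p'
python3 -m pendant '[[[0,0,0],0,0.8]]'|sed -n '2p;4p'
```

```text
tcp_pos: [0.5758, -0.2155, 0.1065]
force: [-0.6, -0.1, 2.1]
tcp_pos: [0.5758, -0.2155, 0.1065]
force: [-0.7, 0.2, 1.7]
tcp_pos: [0.5757, -0.2155, 0.1065]
force: [-0.3, 0.9, 2.1]
```

Contact at about 2 N. I'll relieve the press and open slowly.

```bash
python3 -m pendant '[[[0,0,-0.03],0,0.8],[[0,0,-0.06],0,0.8],[[0,0,-0.06],0,0.8],[[0,0,-0.06],0,0.72],[[0,0,-0.06],0,0.68],[[0,0,-0.06],0,0.64],[[0,0,-0.06],0,0.6],[[0,0,-0.06],0,0.6]]' 3
python3 -m pendant '[[[0,0,0],0,0.55],[[0,0,0],0,0.55],[[0,0,0],0,0.5],[[0,0,0],0,0.5]]'
python3 - <<'E'
from h import *
print(A.T@(manip.observe()['tcp_pos'][:2]-O))
E
```

```text
time_s: 17.1
tcp_pos: [0.5756, -0.2154, 0.1069]
eef_rot: [180.0, -0.0, 174.9]
force: [-0.3, 0.3, -0.5]
finger_gap: 0.393
finger_force: 0.0
time_s: 17.5
tcp_pos: [0.5756, -0.2154, 0.107]
eef_rot: [180.0, -0.0, 174.9]
force: [0.2, -0.6, -0.1]
finger_gap: 0.486
finger_force: 0.0
[-0.00108334  0.00026794]
```

```bash
python3 -m pendant '[[[0,0,-0.5],0,0.5],[[0,0,-1.5],0,0.5],[[0,0,-3],0,0.5],[[0,0,-5],0,0.5],[[0,0,-8],0,0.5],[[0,0,-11],0,0.5],[[0,0,-13],0,0.5],[[0,0,-13],0,0.5]]'
python3 -m pendant '[[[-8,0,0],0,1],[[-8,0,0],0,1],[[-8,0,0],0,1],[[-8,0,0],0,1],[[-8,0,0],0,1],[[-8,0,0],0,1]]'
python3 - <<'E'
from h import *
print(A.T@(manip.observe()['tcp_pos'][:2]-O)); delta([*b2w(.075,0),.173])
s=cam('top'); p=proj(s,[[*O,.07],[*O,.146],[*b2w(0.051,0),.184]]); print(p,(p-[350,150])*[4,600/180])
cv2.imwrite('pics/rel.png',cv2.convertScaleAbs(cv2.resize(s['img'][150:330,350:510],(640,600)),alpha=1.5))
s=cam('scene'); W=world(s);H=W[...,2];m=(H>.1)&(H<.15)&(np.hypot(W[...,0]-O[0],W[...,1]-O[1])<.035); Q=W[m];print(len(Q),Q[:,2].max() if len(Q) else 0, (np.median(Q[Q[:,2]>.138],0)) if len(Q) else 0)
E
```

```text
time_s: 18.3
tcp_pos: [0.5776, -0.2167, 0.2418]
eef_rot: [-179.9, 0.5, 174.9]
force: [0.9, 0.3, 0.0]
finger_gap: 0.5
finger_force: 0.0
time_s: 18.9
tcp_pos: [0.6543, -0.223, 0.2373]
eef_rot: [180.0, -0.0, 174.8]
force: [0.0, 0.6, -1.2]
finger_gap: 0.053
finger_force: 0.0
[ 0.07789673 -0.00023658]
shift [0.29 0.02 6.43] turn [ 0.    -0.    -0.001]
[[408.83207167 244.05466815]
 [415.41030373 242.07299021]
 [420.81840949 218.54829465]] [[235.32828668 313.51556049]
 [261.64121493 306.90996738]
 [283.27363798 228.4943155 ]]
0 0 0
```

View pics/rel.png

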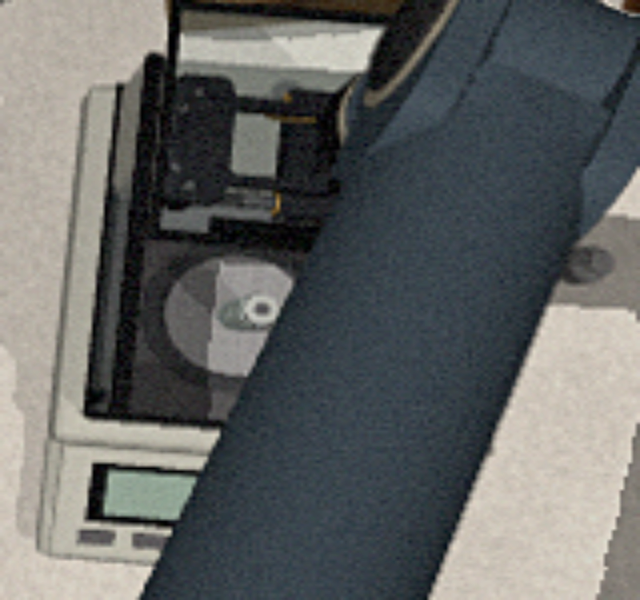

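The vial stands upright at the pan centre: its cap is at crop (261,309), and I predicted (262,307). Now I'll lower behind the grip and push the door shut.

```bash
python3 -m pendant '[[[0.2,0,2],0,1],[[0.2,0,5],0,1],[[0.2,0,6.4],0,1],[[0.2,0,6.4],0,1],[[0.2,0,6.4],0,1]]'
python3 -m pendant '[[[0.6,0,0],0,1],[[1,0,0],0,1],[[2,0,0],0,1],[[3.5,0,0],0,1],[[5,0,0],0,1],[[6.5,0,0],0,1],[[8,0,0],0,1],[[9.5,0,0],0,1]]'
python3 -m pendant '[[[1,0,0],0,1],[[2,0,0],0,1],[[2.6,0,0],0,1],[[3,0,0],0,1],[[3.3,0,0],0,1],[[3.3,0,0],0,1],[[3.3,0,0],0,1]]'
python3 - <<'E'
from h import *
print(A.T@(manip.observe()['tcp_pos'][:2]-O)); delta([*b2w(-.0595,0),.173])
E
```

```text
time_s: 19.5
tcp_pos: [0.6537, -0.2226, 0.1737]
eef_rot: [-180.0, 0.0, 174.9]
force: [-0.6, -0.3, 0.7]
finger_gap: 0.004
finger_force: 0.0
time_s: 20.3
tcp_pos: [0.5585, -0.2141, 0.174]
eef_rot: [-180.0, 0.2, 174.9]
force: [1.9, -0.5, 1.2]
finger_gap: 0.002
finger_force: 0.9
time_s: 21.0
tcp_pos: [0.5254, -0.2107, 0.1725]
eef_rot: [180.0, -0.1, 174.9]
force: [0.5, -0.0, 0.1]
finger_gap: 0.002
finger_force: 0.0
[-0.05151124  0.00047986]
shift [ 0.8  -0.05 -0.05] turn [ 0.    -0.002  0.   ]
```

```bash
python3 -m pendant '[[[0.2,0,0],0,1],[[0.4,0,0],0,1],[[0.6,0,0],0,1],[[0.7,0,0],0,1],[[0.8,0,0],0,1],[[0.9,0,0],0,1],[[0.9,0,0],0,1]]'
python3 -m pendant '[[[0.1,0,0],0,1],[[0.2,0,0],0,1],[[0.2,0,0],0,1]]'
python3 - <<'E'
from h import *
print(A.T@(manip.observe()['tcp_pos'][:2]-O))
E
```

```text
time_s: 21.7
tcp_pos: [0.5201, -0.2103, 0.1734]
eef_rot: [-179.9, 0.4, 175.0]
force: [8.9, -1.5, -6.1]
finger_gap: 0.008
finger_force: 4.4
time_s: 22.0
tcp_pos: [0.52, -0.2103, 0.1736]
eef_rot: [-179.9, 0.6, 175.0]
force: [11.7, -1.3, -9.4]
finger_gap: 0.004
finger_force: 6.6
[-0.05693191  0.00042877]
```

The push met a hard stop at 10 N. I'll back away and verify.

```bash
python3 -m pendant '[[[-1,0,0],0,1],[[-1.5,0,-3],0,1],[[-1.5,0,-8],0,1],[[-1.5,0,-10],0,1],[[-1.5,0,-10],0,1]]'
python3 -m pendant '[[[10,20,0],0,1],[[10,30,0],0,1],[[10,30,0],0,1],[[10,30,0],0,1],[[10,30,0],0,1],[[10,30,0],0,1],[[10,30,0],0,1],[[10,30,0],0,1]]'
python3 - <<'E'
from h import *
for n in('top','scene'):
    s=cam(n); W=world(s); H=W[...,2]
    g=(H>.178)&(H<.195)&(abs(W[...,0]-.51)<.06)&(abs(W[...,1]+.21)<.06); Q=(W[g][:,:2]-O)@A; print(n,len(Q),Q.mean(0),Q.min(0),Q.max(0))
    if n=='top': cv2.imwrite('pics/fin.png',cv2.convertScaleAbs(cv2.resize(s['img'][150:330,190:510],(800,450),interpolation=cv2.INTER_CUBIC),alpha=1.5))
E
```

```text
time_s: 22.5
tcp_pos: [0.5309, -0.2126, 0.2765]
eef_rot: [-179.9, 0.3, 174.9]
force: [0.2, 0.2, -1.2]
finger_gap: 0.004
finger_force: 0.0
time_s: 23.3
tcp_pos: [0.455, 0.099, 0.2717]
eef_rot: [-179.9, -0.2, 175.3]
force: [-0.5, -0.5, 0.9]
finger_gap: 0.006
finger_force: 0.0
top 139 [-0.07497921  0.00165417] [-0.07984273 -0.03268797] [-0.06994617  0.0359251 ]
scene 127 [-0.07401517  0.00081361] [-0.0800435  -0.03498698] [-0.06901517  0.03415251]
```

View pics/fin.png

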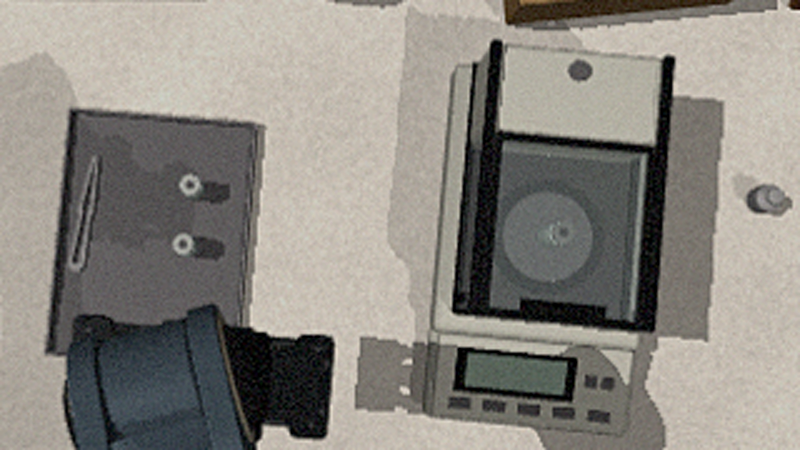

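The final view shows the door shut, with the grip at balance x of about -74 mm. The vial stands centred on the pan at crop (560,233), and the bystanders are in place at crop (190,185), (183,244), (85,215) and (768,200). I'll let the arm settle and hand in.

```bash
python3 -m pendant '[[[0,0,0],0,1],[[0,0,0],0,1],[[0,0,0],0,1],[[0,0,0],0,1]]'; python3 -c "
from cell import manip
print(manip.sign_off())"
```

```text
time_s: 23.8
tcp_pos: [0.4569, 0.0956, 0.273]
eef_rot: [-180.0, -0.0, 174.8]
force: [-0.0, -0.3, -0.1]
finger_gap: 0.007
finger_force: 0.0
the job is handed in; nothing more can be done
None
```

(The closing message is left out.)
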